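Snap a sample vial into the latching dock

ROBOT

A 6-joint arm with a two-finger parallel gripper is mounted at the origin on a cart in front of the work surface, level with it; the furniture and walls round the work are solid. World frame = base frame: x ahead of the robot, y to its left, z up, the work surface at z = 0. Lengths are in m, angles in rad, forces in N, time in s.
With the tool pointing down it reaches from about 0.3 to 1 m from the base axis. Payload 5.1 kg.
Tool frame: the origin (TCP) lies between the finger pads; the fingertips stand bot.tips_ahead ahead of it and the grasp point (between the pads) lies 11 mm behind it (bot.tips_ahead is the distance from the TCP to the fingertips, in m); z points along the fingers, y is the line along which they close (so a half turn about z gives the same grasp; the last joint's range is limited). The gripper opens to 95 mm and grips with 3 to 60 N. Pads are 20 mm wide; open, the fingers measure 119 mm over their backs; the gripper's body (75 mm by 180 mm) begins 59 mm behind the grasp point.
Start: joints at [-1.393, 0.124, 1.65, -0, 1.367, -0.083], TCP at [0.168, -0.628, 0.223] pointing down, gripper open.
Joint ranges: [-2.61, 2.61], [-1.02, 2.33], [0.03, 2.71], [-1.35, 4.49], [0.32, 2.68], [-2.91, 2.91]. Speed limits (rad/s): [2.57, 2.57, 3.14, 3.14, 3.14, 3.14].

INTERFACE

Orientations are given as [roll, pitch, yaw] about the fixed x, y, z axes, in that order (R = Rz(yaw) Ry(pitch) Rx(roll)).
In Python, from plant import bot gives the robot as it stands.
- The arm moves only by the shell command python3 -m pendant 'ROWS' [FORCE]. ROWS is JSON, a list of rows, each a list of 3 entries, a list of its own where there are three numbers: the turn, a rotation vector about the tool's x, y, z in degrees, then the shift along the tool's x, y, z in cm, then the finger opening in cm, from 0 to 9.51. A call has exactly 5 rows; each row is the pose to reach, as a shift and turn from the pose commanded when the call began, along the tool's axes at that moment; what a row does not reach only later rows make up. A row lasts 1/12 s, in which the tool goes at most 41.7 mm and 7.16 degrees, less where a joint would pass 70% of its speed; a pose out of reach is approached as far as the arm can. A call with a gripper value outside its range is refused whole. The fingers move at their own pace and stop on an object; FORCE is the grip in N (left out, the last holds). Time passes only in rows, so rows that repeat a pose let the fingers close, or fill a call up. It gives the time, the measured TCP pose, the force, the opening and the grip force at its end, in the units of the state.
- bot.get_state(): the state, without advancing time (a new reading comes with each control period).
- bot.read_camera(name): name is "scene" or "side" or "wrist"; returns a dict with "img" (400x640x3 uint8, red, green, blue), "mtx" (3x3 intrinsics, pixels), "cam_to_world" (4x4, takes a point from camera to world coordinates); the wrist camera has in their place "tool_from_camera" (4x4, takes a point from camera to tool coordinates, whose origin is the TCP and whose axes are the flange's). Camera axes: x right, y down, z forward; pixel columns grow to the right and rows downward; lengths in m; the calibration is good to about 2 mm. A picture is of the moment at which its call begins: read the wrist's pose just before it. There is no depth.
- bot.close_job(): hands the job in; it is judged then, once.
The state is a dict: "time_s": time; "qpos": joint angles; "joint_velocities": joint speeds; "joint_torque": joint torques, N m; "ee_pos": TCP position; "tcp_rot": TCP orientation; "contact_force": force on the tool from outside, world axes, zero at the start; "ft_torque": the same for the moment, N m; "opening": finger opening in m; "finger_force": force on a finger pad.
Only numpy, scipy, OpenCV 4.12 (cv2) and the standard library are available. Lean on these libraries where they do the work, as an engineer would, in place of code of your own. Each camera call takes 0.05 s, during which the arm holds its last target. There are 200 camera calls.

TASK

Of the three small vials standing near the front edge of the desk, put the one with the green contents, foot first, into the round well of the grey vial dock and press it straight down against the sprung seat until the seat snaps through and latches down; then let go and leave the vial standing in the well. The snap gives way at about 8 N; never push the vial against the dock with more than 15 N. Leave the other two vials standing where they are.

Things in the scene. Friction and masses are not known exactly. Their poses are not given: they have to be found in the camera images.
- green_vial_centre (a point): glass vial with a screw cap, 22 mm diameter (cap 20.4 mm), 53 mm tall, about 24 g, standing upright on the desk; blue cap, green contents: the one to load. The point is the vial's centre, 26.5 mm above its foot; its z axis points up through the cap
- amber_vial_centre (a point): glass vial with a screw cap, 22 mm diameter (cap 20.4 mm), 53 mm tall, about 24 g, standing upright on the desk; blue cap, amber contents: leave alone. The point is the vial's centre, 26.5 mm above its foot; its z axis points up through the cap
- clear_vial_centre (a point): glass vial with a screw cap, 22 mm diameter (cap 20.4 mm), 53 mm tall, about 24 g, standing upright on the desk; black cap, clear contents: leave alone. The point is the vial's centre, 26.5 mm above its foot; its z axis points up through the cap
- dock: the vial dock: grey box 100 x 70 x 42 mm on a 5 mm base plate 108 x 78 mm, fixed on the desk, turned about the vertical by up to 0.6 rad. Origin: middle of its underside; x along the long side, away from its black panel, z up. A green pin in its top, 47 mm from the well towards the panel, is flush while the seat is up and rises with it to 6 mm as it latches
- well_mouth (a point): centre of the well's mouth, level with the flat top of the dock, 42 mm above the desk. The well is vertical, 24 mm across, with a 3 mm chamfer and a bright ring round it. In it an orange sprung seat takes the vial's foot; while up, it lies 8 to 19 mm below the mouth: an adjusting screw sets this depth, which differs each time and is not measured, so feel for it
- seat (a joint): travel of the sprung seat, m: 0 when up. Pressed down, it resists with up to about 8 N (peak at 2.3 mm); the force falls to nothing at 4 mm, and from there the seat snaps on by itself to 6 mm, where it stays latched. There it meets a firm stop

How it is judged:
By the outcome, as a careful person would: the job done as asked, in the order asked, and still so for the second after the job is handed in, with the robot touching nothing.
It also fails if it takes over 58 s, if anything falls off the work surface, if the arm or the gripper's body presses on something with over 40 N, if the wrist force passes 120 N, or if a joint passes its speed limit or range.

## Working session

There is one attempt and no reset: what is moved stays moved. The work goes in short steps, Python scripts to look and compute and a shell command to move; the robot and the scene stay as the last step left them, time stands still between calls to the robot, and variables do not carry over. Pictures are saved under pics/ and viewed, at most 10 in all, crops included, and the job is handed in when it is done.

```bash
ls; mkdir -p pics; python3 - <<'E'
from plant import bot
import cv2,numpy as np,pickle
s=bot.get_state(); print(s, bot.tips_ahead)
d={}
for n in("scene","side","wrist"):
    c=bot.read_camera(n); d[n]=c; print(n,{k:np.round(v,4).tolist() for k,v in c.items() if k!='img'})
    cv2.imwrite(f"pics/{n}0.png",c["img"][:,:,::-1])
d['state']=s
pickle.dump(d,open("d0.pkl","wb"))
cv2.imwrite("pics/all0.png",cv2.resize(np.vstack([d["scene"]["img"],d["side"]["img"]]),None,fx=.75,fy=.75)[:,:,::-1])
E
```

```text
pics
{'time_s': 0.0, 'qpos': array([-1.39261016e+00,  1.24548238e-01,  1.65165499e+00, -4.86039811e-05,
        1.36750547e+00, -8.25814455e-02]), 'joint_velocities': array([-0.0009666 , -0.00015215, -0.00133146, -0.00124737,  0.00051502,
        0.00021879]), 'joint_torque': array([-1.91309759e-03, -4.17604852e+01, -3.59931672e+01,  7.73198577e-02,
        4.92941507e-02, -1.77327020e-04]), 'ee_pos': array([ 0.16744411, -0.62741751,  0.22137036]), 'tcp_rot': array([-3.13947990e+00, -1.27127222e-04,  2.60777341e-01]), 'contact_force': array([ 0.02869307, -0.72414013, -0.23357006]), 'ft_torque': array([ 0.02687658,  0.03120813, -0.02601536]), 'finger_force': 0.0, 'opening': 0.0950934721591371} 0.008
scene {'mtx': [[473.2796, 0.0, 316.899], [0.0, 473.2796, 193.9656], [0.0, 0.0, 1.0]], 'cam_to_world': [[0.7681, -0.2634, 0.5837, -0.1244], [-0.6402, -0.3346, 0.6915, -0.7593], [0.0131, -0.9048, -0.4256, 0.5309], [0.0, 0.0, 0.0, 1.0]]}
side {'mtx': [[383.7786, 0.0, 319.8098], [0.0, 383.7786, 200.631], [0.0, 0.0, 1.0]], 'cam_to_world': [[0.9998, 0.0187, 0.0031, 0.5202], [0.0068, -0.5069, 0.862, -0.7427], [0.0177, -0.8618, -0.507, 0.4818], [0.0, 0.0, 0.0, 1.0]]}
wrist {'mtx': [[294.8931, 0.0, 325.7497], [0.0, 294.8931, 202.1127], [0.0, 0.0, 1.0]], 'tool_from_camera': [[0.0006, -0.9687, -0.2481, 0.0701], [1.0, 0.0005, 0.0008, 0.0], [-0.0007, -0.2481, 0.9687, -0.1614], [0.0, 0.0, 0.0, 1.0]]}
```

View pics/all0.png

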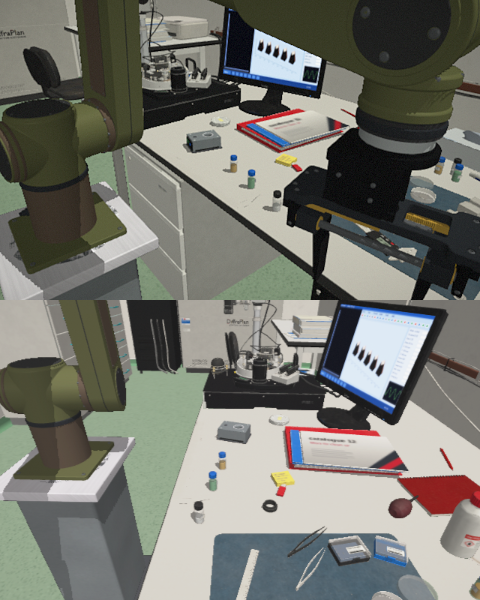

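The top (scene) view shows the green vial at about (335,240) between amber (312,217) and clear (368,268), with the dock at (271,187). In the side view green is at about (283,240) and the dock at (311,177), in full-resolution pixels.

```bash
cat > h.py <<'E'
import numpy as np,cv2
from scipy.spatial.transform import Rotation as R
def ray(c,T,px):
    k=np.linalg.inv(c["mtx"])@[px[0],px[1],1]; return T[:3,3],T[:3,:3]@k
def plane(c,T,px,z):
    o,d=ray(c,T,px); return o+d*(z-o[2])/d[2]
def tri(rs):
    A=0;b=0
    for o,d in rs:
        d=d/np.linalg.norm(d);P=np.eye(3)-np.outer(d,d);A=A+P;b=b+P@o
    return np.linalg.solve(A,b)
def tool(s):
    T=np.eye(4);T[:3,:3]=R.from_euler('xyz',s['tcp_rot']).as_matrix();T[:3,3]=s['ee_pos'];return T
def blobs(img,lo,hi,roi,amin=8):
    x0,y0,x1,y1=roi;h=cv2.cvtColor(img[y0:y1,x0:x1],cv2.COLOR_RGB2HSV)
    n,l,st,ce=cv2.connectedComponentsWithStats(cv2.inRange(h,np.array(lo),np.array(hi)))
    return [(np.round(ce[i]+[x0,y0],1),st[i,4],st[i,2:4]) for i in range(1,n) if st[i,4]>=amin]
E
python3 - <<'E'
import pickle,cv2,numpy as np
from h import *
d=pickle.load(open("d0.pkl","rb"))
roi={"scene":(230,150,400,300),"side":(240,140,340,310)}
for n in roi:
    c=d[n]
    for nm,lo,hi in(("blue",(95,90,30),(125,255,255)),("green",(40,50,30),(90,255,255)),("orange",(5,150,80),(22,255,255))):
        for b in blobs(c["img"],lo,hi,roi[n]): print(n,nm,b,plane(c,c["cam_to_world"],b[0],{"blue":.047,"green":.02,"orange":.025}[nm]).round(3))
a=d["scene"]["img"][150:250,230:360];b=d["side"]["img"][140:240,270:400]
cv2.imwrite("pics/c1.png",cv2.resize(np.vstack([a,b]),None,fx=3,fy=3,interpolation=cv2.INTER_CUBIC)[:,:,::-1])
E
```

```text
scene blue (array([357.8, 179.9]), np.int32(484), array([59, 31], dtype=int32)) [0.676 0.027 0.047]
scene blue (array([253., 192.]), np.int32(13), array([3, 5], dtype=int32)) [0.425 0.131 0.047]
scene blue (array([311.4, 210. ]), np.int32(54), array([8, 7], dtype=int32)) [ 0.475 -0.03   0.047]
scene blue (array([335.1, 230.1]), np.int32(73), array([9, 9], dtype=int32)) [ 0.456 -0.131  0.047]
scene green (array([250.1, 187.4]), np.int32(16), array([4, 8], dtype=int32)) [0.465 0.209 0.02 ]
scene green (array([334.5, 244.1]), np.int32(98), array([ 9, 14], dtype=int32)) [ 0.449 -0.139  0.02 ]
side blue (array([295.9, 206.1]), np.int32(67), array([9, 9], dtype=int32)) [ 0.471 -0.029  0.047]
side blue (array([283.2, 232.9]), np.int32(87), array([10, 11], dtype=int32)) [ 0.452 -0.13   0.047]
side green (array([283.6, 247.4]), np.int32(88), array([ 8, 13], dtype=int32)) [ 0.453 -0.141  0.02 ]
```

View pics/c1.png

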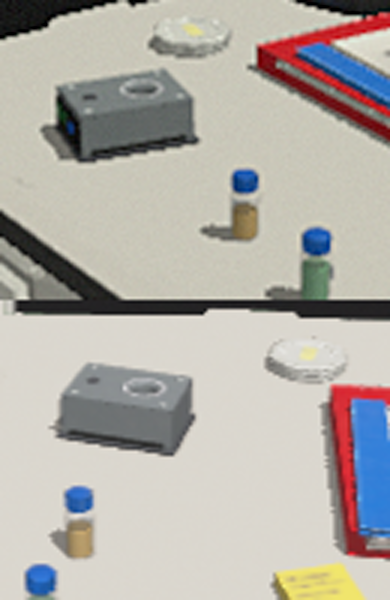

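Scene crop: well at full-res (277.3,179.3), pin (260.3,182.3). Side: well (318.3,168.7), pin (301,166.7). Green vial is near (0.454,-0.131). Moving above it while computing the dock's position.

```bash
R='[[[0,0,0],[2.7,-2.7,0.33],6],[[0,0,0],[5.4,-5.4,0.67],6],[[0,0,0],[8.1,-8.1,1.0],6],[[0,0,0],[10.8,-10.8,1.33],6],[[0,0,0],[13.5,-13.5,1.67],6]]' >/dev/null
python3 -m pendant '[[[0,0,0],[2.7,-2.7,0.33],6],[[0,0,0],[5.4,-5.4,0.67],6],[[0,0,0],[8.1,-8.1,1.0],6],[[0,0,0],[10.8,-10.8,1.33],6],[[0,0,0],[13.5,-13.5,1.67],6]]'
python3 -m pendant '[[[0,0,0],[2.7,-2.7,0.33],6],[[0,0,0],[5.4,-5.4,0.67],6],[[0,0,0],[8.1,-8.1,1.0],6],[[0,0,0],[10.8,-10.8,1.33],6],[[0,0,0],[13.5,-13.5,1.67],6]]'
python3 -m pendant '[[[0,0,0],[2.7,-2.7,0.33],6],[[0,0,0],[5.4,-5.4,0.67],6],[[0,0,0],[8.1,-8.1,1.0],6],[[0,0,0],[10.8,-10.8,1.33],6],[[0,0,0],[13.5,-13.5,1.67],6]]'
python3 -m pendant '[[[0,0,0],[0,0,0],6],[[0,0,0],[0,0,0],6],[[0,0,0],[0,0,0],6],[[0,0,0],[0,0,0],6],[[0,0,0],[0,0,0],6]]'
python3 - <<'E'
from plant import bot
import pickle,cv2,numpy as np
from h import *
d=pickle.load(open("d0.pkl","rb"))
for nm,a,b in(("well",(277.3,179.3),(318.3,168.7)),("pin",(260.3,182.3),(301,166.7))):
    print(nm,*[plane(d[n],d[n]["cam_to_world"],p,.042).round(4) for n,p in(("scene",a),("side",b))])
s=bot.get_state();c=bot.read_camera("wrist");c["T"]=tool(s)@c["tool_from_camera"]
pickle.dump(c,open("w1.pkl","wb"));cv2.imwrite("pics/w1.png",c["img"][:,:,::-1])
print(s["ee_pos"],s["tcp_rot"],s["qpos"])
for nm,lo,hi,z in(("blue",(95,90,30),(125,255,255),.053),("green",(40,50,30),(90,255,255),.02)):
    for b in blobs(c["img"],lo,hi,(0,0,640,400),40): print(nm,b,plane(c,c["T"],b[0],z).round(4))
E
```

```text
time_s: 0.57
ee_pos: [0.2636, -0.461, 0.2053]
tcp_rot: [-3.141, -0.0, 0.26]
contact_force: [0.5, 0.4, -0.0]
opening: 0.0672
finger_force: 0.0
time_s: 0.98
ee_pos: [0.3592, -0.2957, 0.1889]
tcp_rot: [3.142, -0.0, 0.26]
contact_force: [0.7, -0.7, -0.1]
opening: 0.0597
finger_force: 0.0
time_s: 1.4
ee_pos: [0.4549, -0.1304, 0.1724]
tcp_rot: [3.141, -0.0, 0.261]
contact_force: [0.7, -0.7, -0.1]
opening: 0.0601
finger_force: 0.0
time_s: 1.82
ee_pos: [0.454, -0.1335, 0.1727]
tcp_rot: [3.141, -0.0, 0.258]
contact_force: [0.5, 0.5, 0.6]
opening: 0.06
finger_force: 0.0
well [0.5225 0.167  0.042 ] [0.5178 0.1706 0.042 ]
pin [0.4772 0.178  0.042 ] [0.4717 0.1808 0.042 ]
[ 0.4540242  -0.13346164  0.17265052] [ 3.14135587e+00 -3.67171554e-05  2.58494651e-01] [-3.99306838e-01 -2.43480445e-01  2.08607680e+00 -1.71219902e-04
  1.29882249e+00  9.13040823e-01]
blue (array([226.3, 153.5]), np.int32(384), array([24, 22], dtype=int32)) [ 0.474  -0.0314  0.053 ]
blue (array([323.2, 197.9]), np.int32(317), array([19, 21], dtype=int32)) [ 0.4557 -0.1307  0.053 ]
```

View pics/w1.png

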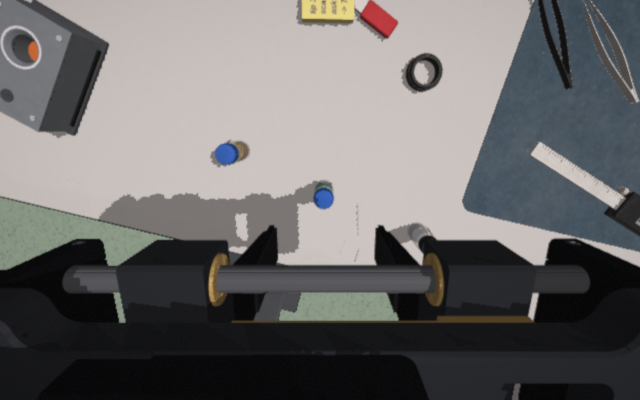

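The wrist view shows the green vial's cap at (323,198), amber at (226,154), clear at about (420,237), and the well at (20,47) with the orange seat visible. Descending on the green vial and gripping high, so the fingertips stay clear of the dock.

```bash

python3 -m pendant '[[[0,0,0],[0.24,-0.23,1.4],6],[[0,0,0],[0.24,-0.23,2.8],6],[[0,0,0],[0.24,-0.23,4.2],6],[[0,0,0],[0.24,-0.23,5.6],6],[[0,0,0],[0.24,-0.23,7],6]]'
python3 -m pendant '[[[0,0,0],[0,0,2.0],6],[[0,0,0],[0,0,4.0],6],[[0,0,0],[0,0,5.6],6],[[0,0,0],[0,0,6.6],6],[[0,0,0],[0,0,6.6],6]]'
python3 - <<'E'
from plant import bot
import pickle,cv2,numpy as np
from h import *
s=bot.get_state();c=bot.read_camera("wrist");T=tool(s);C=T@c["tool_from_camera"]
cv2.imwrite("pics/w2.png",c["img"][:,:,::-1]);print(s["ee_pos"])
for b in blobs(c["img"],(95,90,30),(125,255,255),(0,0,640,400),40):
    p=plane(c,C,b[0],.053);print(b,p.round(4),(np.linalg.inv(T)@[*p,1]).round(4))
E
```

```text
time_s: 2.28
ee_pos: [0.4559, -0.1305, 0.1022]
tcp_rot: [3.141, -0.0, 0.259]
contact_force: [-0.5, 0.4, 0.6]
opening: 0.0603
finger_force: 0.0
time_s: 2.7
ee_pos: [0.4541, -0.1295, 0.0342]
tcp_rot: [-3.139, 0.004, 0.259]
contact_force: [-0.6, -0.4, -1.0]
opening: 0.0601
finger_force: 0.0
[ 0.45413843 -0.12947012  0.03423602]
(array([145.9, 179.5]), np.int32(1586), array([50, 41], dtype=int32)) [ 0.4751 -0.033   0.053 ] [ 0.0449 -0.088  -0.0187  1.    ]
(array([328. , 253.9]), np.int32(816), array([37, 27], dtype=int32)) [ 0.46   -0.1293  0.053 ] [ 0.0056  0.0013 -0.0188  1.    ]
```

View pics/w2.png

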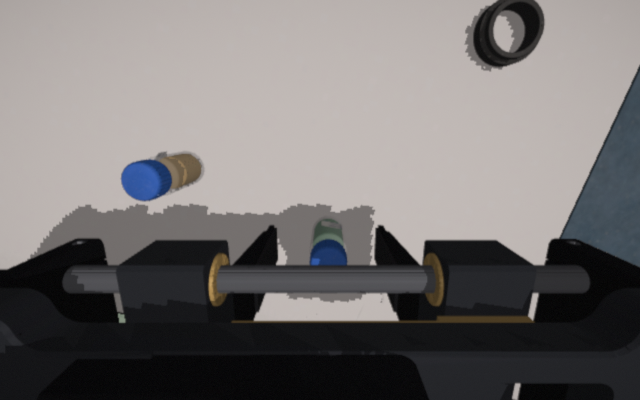

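The green vial's cap is at (328,254), between the open fingers and partly hidden by the rod. I'll nudge slightly and close.

```bash

python3 -m pendant '[[[0,0,0],[0.2,0,-0.3],6],[[0,0,0],[0.2,0,-0.3],4],[[0,0,0],[0.2,0,-0.3],3],[[0,0,0],[0.2,0,-0.3],1.5],[[0,0,0],[0.2,0,-0.3],1.5]]' 25
python3 -m pendant '[[[0,0,0],[0,0,0],1.5],[[0,0,0],[0,0,0],1.5],[[0,0,0],[0,0,0],1.5],[[0,0,0],[0,0,0],1.5],[[0,0,0],[0,0,0],1.5]]'
python3 -m pendant '[[[0,0,0],[0,0,-1],1.5],[[0,0,0],[0,0,-3],1.5],[[0,0,0],[0,0,-6],1.5],[[0,0,0],[0,0,-9],1.5],[[0,0,0],[0,0,-11],1.5]]'
python3 -c "
from plant import bot;s=bot.get_state();print(s['opening'],s['finger_force'],s['ee_pos'],s['tcp_rot'])"
```

```text
time_s: 3.17
ee_pos: [0.4586, -0.1291, 0.0403]
tcp_rot: [3.141, -0.001, 0.261]
contact_force: [-1.1, 0.6, 0.7]
opening: 0.0388
finger_force: 0.0
time_s: 3.58
ee_pos: [0.4581, -0.1289, 0.0396]
tcp_rot: [-3.141, 0.0, 0.261]
contact_force: [0.4, -0.0, 0.5]
opening: 0.0213
finger_force: 25.0
time_s: 4.0
ee_pos: [0.4591, -0.1293, 0.1532]
tcp_rot: [3.139, -0.003, 0.261]
contact_force: [0.6, -0.9, -0.2]
opening: 0.0217
finger_force: 25.0
0.02172514905573632 24.968005120754242 [ 0.45909655 -0.12929792  0.15324108] [ 3.13933899e+00 -2.99458181e-03  2.60860395e-01]
```

Gripped (21.5 mm, 25 N) and lifted. Next, a view point beside the dock, with the well about 4 cm ahead of the tool.

```bash

python3 -m pendant '[[[0,0,0],[0.6,-2,0],1.5],[[0,0,0],[1.7,-5,0],1.5],[[0,0,0],[2.8,-8,0],1.5],[[0,0,0],[3.9,-11,0],1.5],[[0,0,0],[5,-14,0],1.5]]'
python3 -m pendant '[[[0,0,0],[1,-3,0],1.5],[[0,0,0],[2.1,-6,0],1.5],[[0,0,0],[3.2,-9,0],1.5],[[0,0,0],[4.2,-12,0],1.5],[[0,0,0],[4.6,-13.2,0],1.5]]'
python3 -m pendant '[[[0,0,0],[0,0,0],1.5],[[0,0,0],[0,0,0],1.5],[[0,0,0],[0,0,0],1.5],[[0,0,0],[0,0,0],1.5],[[0,0,0],[0,0,0],1.5]]'
python3 - <<'E'
from plant import bot
import pickle,cv2,numpy as np
from h import *
s=bot.get_state();c=bot.read_camera("wrist");T=tool(s);c["tool"]=T;C=c["T"]=T@c["tool_from_camera"]
pickle.dump(c,open("w3.pkl","wb"))
cv2.imwrite("pics/w3.png",c["img"][:,:,::-1]);print(s["ee_pos"],s["tcp_rot"])
cv2.imwrite("pics/w3.png",cv2.resize(c["img"][60:320,200:460],None,fx=2.3,fy=2.3,interpolation=cv2.INTER_CUBIC)[:,:,::-1])
for n,lo,hi in(("blue",(95,90,30),(125,255,255)),("orange",(3,150,80),(22,255,255))):
  for b in blobs(c["img"],lo,hi,(0,0,640,400),40): print(n,b)
E
```

```text
time_s: 4.42
ee_pos: [0.4703, 0.0205, 0.1505]
tcp_rot: [3.141, -0.001, 0.26]
contact_force: [0.9, 0.3, 0.4]
opening: 0.0213
finger_force: 25.0
time_s: 4.83
ee_pos: [0.4807, 0.1616, 0.1504]
tcp_rot: [-3.141, -0.001, 0.264]
contact_force: [0.4, 0.1, -0.9]
opening: 0.0212
finger_force: 25.0
time_s: 5.25
ee_pos: [0.4808, 0.1574, 0.1495]
tcp_rot: [3.141, 0.0, 0.259]
contact_force: [0.1, -0.2, -0.9]
opening: 0.0213
finger_force: 25.0
[0.48075984 0.15743366 0.14954799] [3.14144194e+00 1.57518484e-04 2.58904236e-01]
blue (array([574.4,  14.6]), np.int32(2712), array([116,  43], dtype=int32))
blue (array([325.3, 255.4]), np.int32(705), array([38, 24], dtype=int32))
blue (array([508.8, 258. ]), np.int32(356), array([26, 17], dtype=int32))
orange (array([325. , 159.6]), np.int32(354), array([21, 21], dtype=int32))
```

View pics/w3.png

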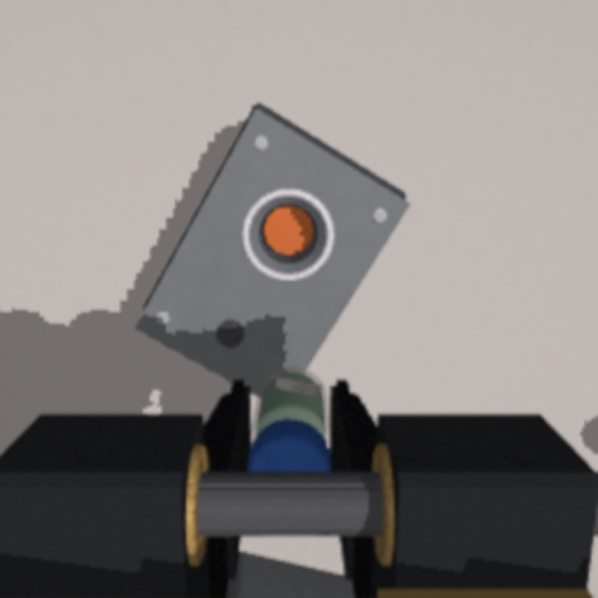

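The crop shows the bright ring centred near crop (288,234), i.e. full-res (325,162). The cap's front edge is at crop y≈420 and the vial's foot edge at (290,371).

```bash
python3 - <<'E'
import pickle,cv2,numpy as np
from h import *
c=pickle.load(open("w3.pkl","rb"));T=c["tool"]
g=c["img"][130:195,290:365];h=cv2.cvtColor(g,cv2.COLOR_RGB2HSV)
m=((h[...,2]>165)&(h[...,1]<60)).astype(np.uint8)
k,hier=cv2.findContours(m,cv2.RETR_CCOMP,cv2.CHAIN_APPROX_NONE)
for x in k:
    if len(x)<40: continue
    e=cv2.fitEllipse(x);p=np.array(e[0])+[290,130]
    if max(e[1])>60: continue
    w=plane(c,c["T"],p,.042);print(p.round(1),np.round(e[1],1),w.round(4),"tool cm",((np.linalg.inv(T)@[*w,1])[:3]*100).round(2))
tc=c["tool_from_camera"]
for nm,px,z in(("foot",(326,221.3),.0396),("cap top/bot",(326,242.6),-.0134),("capbot",(326,242.6),-.001)):
    print(nm,(plane(c,tc,px,z)*1000).round(1))
col=c["img"][212:262,326];print(np.c_[np.arange(212,262),col][::1].tolist())
E
```

```text
[359.2 186.8] [11.4 26.4] [0.5041 0.1312 0.042 ] tool cm [ 1.58  3.13 10.76]
[325.  161.5] [38.6 39.1] [0.5186 0.1679 0.042 ] tool cm [ 3.93 -0.05 10.75]
[325.  161.5] [35.2 35.3] [0.5186 0.168  0.042 ] tool cm [ 3.93 -0.05 10.75]
foot [ 4.4  0.4 39.6]
cap top/bot [  9.7   0.3 -13.4]
capbot [ 4.6  0.3 -1. ]
[[212, 114, 116, 120], [213, 114, 116, 119], [214, 115, 116, 120], [215, 116, 118, 121], [216, 115, 117, 120], [217, 114, 116, 119], [218, 112, 115, 118], [219, 107, 109, 111], [220, 103, 103, 105], [221, 93, 96, 94], [222, 74, 82, 75], [223, 65, 75, 67], [224, 75, 81, 75], [225, 93, 93, 90], [226, 101, 98, 95], [227, 100, 98, 95], [228, 98, 96, 94], [229, 91, 92, 87], [230, 75, 83, 74], [231, 64, 76, 66], [232, 63, 76, 65], [233, 64, 77, 66], [234, 64, 76, 66], [235, 68, 82, 70], [236, 76, 92, 80], [237, 90, 105, 92], [238, 96, 111, 98], [239, 97, 113, 100], [240, 95, 111, 99], [241, 86, 102, 95], [242, 59, 74, 84], [243, 26, 44, 76], [244, 19, 39, 75], [245, 20, 39, 75], [246, 21, 40, 75], [247, 18, 38, 74], [248, 19, 40, 76], [249, 21, 43, 82], [250, 26, 49, 91], [251, 28, 52, 98], [252, 31, 55, 102], [253, 32, 56, 104], [254, 29, 54, 102], [255, 30, 55, 102], [256, 31, 56, 103], [257, 31, 55, 102], [258, 31, 55, 102], [259, 31, 54, 102], [260, 32, 55, 101], [261, 32, 55, 101]]
```

```bash

python3 -m pendant '[[[0,0,0],[1.2,0,0],1.5],[[0,0,0],[2.4,-0.08,0],1.5],[[0,0,0],[3.6,-0.08,0],1.5],[[0,0,0],[4.43,-0.08,1],1.5],[[0,0,0],[4.43,-0.08,2.2],1.5]]' 35
python3 -m pendant '[[[0,0,0],[0,0,1.2],1.5],[[0,0,0],[0,0,2.4],1.5],[[0,0,0],[0,0,3.4],1.5],[[0,0,0],[0,0,4],1.5],[[0,0,0],[0,0,4],1.5]]'
python3 -m pendant '[[[0,0,0],[0,0,0],1.5],[[0,0,0],[0,0,0],1.5],[[0,0,0],[0,0,0],1.5],[[0,0,0],[0,0,0],1.5],[[0,0,0],[0,0,0],1.5]]'
python3 - <<'E'
from plant import bot
import pickle,cv2,numpy as np
from h import *
s=bot.get_state();c=bot.read_camera("wrist");T=tool(s);c["tool"]=T;C=c["T"]=T@c["tool_from_camera"]
d=bot.read_camera("scene");e=bot.read_camera("side");c["scene"]=d;c["side"]=e
pickle.dump(c,open("w4.pkl","wb"));print(s["ee_pos"],s["tcp_rot"],s["contact_force"])
a=cv2.resize(c["img"][170:290,260:390],None,fx=4,fy=4,interpolation=cv2.INTER_CUBIC)
b=cv2.resize(np.vstack([d["img"][140:200,240:305],e["img"][130:190,285:350]]),None,fx=4,fy=4,interpolation=cv2.INTER_CUBIC)
cv2.imwrite("pics/w4.png",np.hstack([a,b])[:,:,::-1])
E
```

```text
time_s: 5.72
ee_pos: [0.5256, 0.1706, 0.1287]
tcp_rot: [3.141, -0.004, 0.26]
contact_force: [0.1, -0.8, -0.9]
opening: 0.0207
finger_force: 35.0
time_s: 6.13
ee_pos: [0.5215, 0.1704, 0.0851]
tcp_rot: [-3.141, 0.004, 0.261]
contact_force: [-0.2, 0.7, -0.6]
opening: 0.0213
finger_force: 35.0
time_s: 6.55
ee_pos: [0.5237, 0.1709, 0.0882]
tcp_rot: [3.142, -0.001, 0.261]
contact_force: [-1.0, 0.7, -0.9]
opening: 0.0209
finger_force: 35.0
[0.52371849 0.17093982 0.08822052] [ 3.14151206e+00 -1.17962425e-03  2.60859892e-01] [-0.97028577  0.65824912 -0.93878196]
```

View pics/w4.png

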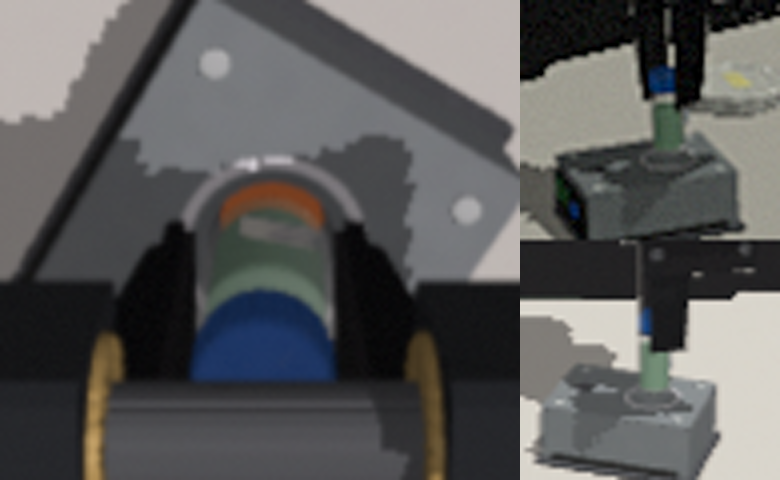

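The wrist crop shows the ring's front arc (crop top at (272,155), hole edge at y≈182) and the foot's front edge at y≈210. An orange crescent is still visible between them, so the vial sits a few mm too far back (−x tool). I'll measure it from this same picture.

```bash
cat > fit.py <<'E'
import cv2,numpy as np
from scipy.optimize import least_squares
from h import *
def circ(P,r=None):
    f=lambda v:np.hypot(P[:,0]-v[0],P[:,1]-v[1])-(r or v[2])
    return least_squares(f,[P[:,0].mean()-.01,P[:,1].mean(),.015],loss="soft_l1",f_scale=3e-4).x
def rel(c,footz=.0396):
    tc=c["tool_from_camera"];zm=c["tool"][2,3]-.042;im=c["img"]
    h=cv2.cvtColor(im,cv2.COLOR_RGB2HSV).astype(int)
    o=(h[...,0]<22)&(h[...,1]>110);o[:205]=0;o[235:]=0;o[:,:305]=0;o[:,350:]=0
    top=[];bot=[]
    for x in range(318,339):
        y=np.where(o[:,x])[0]
        if len(y): top.append((x,y[0]-.5));bot.append((x,y[-1]+.5))
    ring=[]
    for x in range(310,347):
        v=im[200:222,x].mean(1); g=np.diff(v); i=np.argmax(g)
        if g[i]>12: ring.append((x,200+i+.5))
    toT=lambda q,z:np.array([plane(c,tc,p,z)[:2] for p in q])
    print("ring outer",len(ring),(circ(toT(ring,zm),.0175)*1000).round(1),(circ(toT(ring,zm))*1000).round(1))
    print("hole",(circ(toT(top,zm+.003),.012)*1000).round(1)," foot",(circ(toT(bot,footz),.011)*1000).round(1),"rows",top[len(top)//2],bot[len(bot)//2])
E
python3 - <<'E'
import pickle
from fit import *
c=pickle.load(open("w4.pkl","rb"));rel(c)
print(np.c_[np.arange(205,246),c["img"][205:246,328]].tolist())
E
```

```text
ring outer 31 [-5.5  1.6 15. ] [-6.1  1.5 18.1]
hole [-6.   1.6 15. ]  foot [-6.4  1.  15. ] rows (328, np.float64(215.5)) (328, np.float64(220.5))
[[205, 119, 121, 125], [206, 119, 121, 125], [207, 118, 121, 124], [208, 130, 131, 135], [209, 167, 163, 168], [210, 174, 169, 174], [211, 121, 117, 121], [212, 87, 86, 89], [213, 64, 65, 67], [214, 64, 61, 62], [215, 89, 61, 52], [216, 116, 62, 35], [217, 119, 62, 31], [218, 117, 61, 33], [219, 111, 66, 42], [220, 107, 73, 52], [221, 98, 74, 57], [222, 78, 75, 63], [223, 65, 76, 66], [224, 66, 75, 68], [225, 80, 83, 80], [226, 96, 93, 91], [227, 95, 92, 90], [228, 89, 86, 87], [229, 87, 86, 84], [230, 79, 83, 77], [231, 66, 78, 68], [232, 64, 77, 67], [233, 64, 77, 66], [234, 64, 77, 66], [235, 69, 82, 71], [236, 77, 92, 79], [237, 88, 103, 91], [238, 95, 109, 97], [239, 98, 113, 100], [240, 97, 113, 100], [241, 89, 104, 96], [242, 64, 79, 85], [243, 27, 44, 75], [244, 19, 38, 74], [245, 17, 38, 74]]
```

Foot and hole centres agree within about 0.5 mm. Applying that small correction and entering the well slowly.

```bash

python3 -m pendant '[[[0,0,0],[0.03,0.06,0.1],1.5],[[0,0,0],[0.03,0.06,0.2],1.5],[[0,0,0],[0.03,0.06,0.3],1.5],[[0,0,0],[0.03,0.06,0.4],1.5],[[0,0,0],[0.03,0.06,0.5],1.5]]'
python3 -m pendant '[[[0,0,0],[0,0,0.1],1.5],[[0,0,0],[0,0,0.2],1.5],[[0,0,0],[0,0,0.3],1.5],[[0,0,0],[0,0,0.3],1.5],[[0,0,0],[0,0,0.3],1.5]]'
python3 -c "
from plant import bot;s=bot.get_state();print(s['contact_force'],s['ft_torque'],s['ee_pos'])"
```

```text
time_s: 7.12
ee_pos: [0.5237, 0.1703, 0.0823]
tcp_rot: [-3.142, 0.0, 0.261]
contact_force: [-0.4, 0.2, 0.6]
opening: 0.0211
finger_force: 35.0
time_s: 7.53
ee_pos: [0.5236, 0.1703, 0.0794]
tcp_rot: [3.142, 0.0, 0.261]
contact_force: [-0.1, 0.1, 0.1]
opening: 0.0208
finger_force: 35.0
[-0.1459423   0.06403029  0.11267562] [-0.06074924  0.14404107 -0.02532207] [0.52361104 0.17030285 0.07935989]
```

```bash

python3 -m pendant '[[[0,0,0],[0,0,0.05],1.5],[[0,0,0],[0,0,0.1],1.5],[[0,0,0],[0,0,0.15],1.5],[[0,0,0],[0,0,0.2],1.5],[[0,0,0],[0,0,0.2],1.5]]'
python3 -m pendant '[[[0,0,0],[0,0,0.05],1.5],[[0,0,0],[0,0,0.1],1.5],[[0,0,0],[0,0,0.15],1.5],[[0,0,0],[0,0,0.2],1.5],[[0,0,0],[0,0,0.2],1.5]]'
python3 -c "
from plant import bot;s=bot.get_state();print(s['contact_force'],s['ft_torque'],s['ee_pos'])"
```

```text
time_s: 7.95
ee_pos: [0.5237, 0.1703, 0.0775]
tcp_rot: [-3.142, 0.0, 0.261]
contact_force: [-0.7, 0.3, -0.4]
opening: 0.0214
finger_force: 35.0
time_s: 8.37
ee_pos: [0.5237, 0.1703, 0.0754]
tcp_rot: [-3.142, 0.0, 0.261]
contact_force: [-0.4, -0.5, -0.7]
opening: 0.0215
finger_force: 35.0
[-0.3675613  -0.49978371 -0.70833639] [-0.08771778  0.15592156 -0.01538778] [0.52369217 0.17028928 0.07540718]
```

It is in the well (6 mm deep) with no side load. Feeling for the seat in 1 mm calls.

```bash

python3 -m pendant '[[[0,0,0],[0,0,0.03],1.5],[[0,0,0],[0,0,0.06],1.5],[[0,0,0],[0,0,0.1],1.5],[[0,0,0],[0,0,0.1],1.5],[[0,0,0],[0,0,0.1],1.5]]' | grep -E 'ee_pos|contact'
python3 -m pendant '[[[0,0,0],[0,0,0.03],1.5],[[0,0,0],[0,0,0.06],1.5],[[0,0,0],[0,0,0.1],1.5],[[0,0,0],[0,0,0.1],1.5],[[0,0,0],[0,0,0.1],1.5]]' | grep -E 'ee_pos|contact'
python3 -m pendant '[[[0,0,0],[0,0,0.03],1.5],[[0,0,0],[0,0,0.06],1.5],[[0,0,0],[0,0,0.1],1.5],[[0,0,0],[0,0,0.1],1.5],[[0,0,0],[0,0,0.1],1.5]]' | grep -E 'ee_pos|contact'
```

```text
ee_pos: [0.5237, 0.1703, 0.0745]
contact_force: [-1.5, -0.4, -0.3]
ee_pos: [0.5237, 0.1703, 0.0735]
contact_force: [-0.8, -0.6, 0.1]
ee_pos: [0.5237, 0.1703, 0.0725]
contact_force: [-0.8, -0.6, -0.1]
```

```bash

python3 -m pendant '[[[0,0,0],[0,0,0.03],1.5],[[0,0,0],[0,0,0.06],1.5],[[0,0,0],[0,0,0.1],1.5],[[0,0,0],[0,0,0.1],1.5],[[0,0,0],[0,0,0.1],1.5]]' | grep -E 'ee_pos|contact'
python3 -m pendant '[[[0,0,0],[0,0,0.03],1.5],[[0,0,0],[0,0,0.06],1.5],[[0,0,0],[0,0,0.1],1.5],[[0,0,0],[0,0,0.1],1.5],[[0,0,0],[0,0,0.1],1.5]]' | grep -E 'ee_pos|contact'
python3 -m pendant '[[[0,0,0],[0,0,0.03],1.5],[[0,0,0],[0,0,0.06],1.5],[[0,0,0],[0,0,0.1],1.5],[[0,0,0],[0,0,0.1],1.5],[[0,0,0],[0,0,0.1],1.5]]' | grep -E 'ee_pos|contact'
```

```text
ee_pos: [0.5237, 0.1703, 0.0715]
contact_force: [-1.0, -0.2, -0.4]
ee_pos: [0.5237, 0.1703, 0.0705]
contact_force: [-0.3, -0.6, 0.3]
ee_pos: [0.5237, 0.1703, 0.0695]
contact_force: [-0.9, -1.0, 0.4]
```

```bash

python3 -m pendant '[[[0,0,0],[0,0,0.03],1.5],[[0,0,0],[0,0,0.06],1.5],[[0,0,0],[0,0,0.1],1.5],[[0,0,0],[0,0,0.1],1.5],[[0,0,0],[0,0,0.1],1.5]]' | grep -E 'ee_pos|contact'
python3 -m pendant '[[[0,0,0],[0,0,0.03],1.5],[[0,0,0],[0,0,0.06],1.5],[[0,0,0],[0,0,0.1],1.5],[[0,0,0],[0,0,0.1],1.5],[[0,0,0],[0,0,0.1],1.5]]' | grep -E 'ee_pos|contact'
python3 -m pendant '[[[0,0,0],[0,0,0.03],1.5],[[0,0,0],[0,0,0.06],1.5],[[0,0,0],[0,0,0.1],1.5],[[0,0,0],[0,0,0.1],1.5],[[0,0,0],[0,0,0.1],1.5]]' | grep -E 'ee_pos|contact'
```

```text
ee_pos: [0.5237, 0.1703, 0.0685]
contact_force: [-2.0, -0.6, 1.6]
ee_pos: [0.5237, 0.1703, 0.0675]
contact_force: [-1.4, -0.6, 0.6]
ee_pos: [0.5237, 0.1703, 0.0665]
contact_force: [-1.5, -1.2, 0.7]
```

```bash

python3 -m pendant '[[[0,0,0],[-0.03,0.02,0.03],1.5],[[0,0,0],[-0.03,0.02,0.06],1.5],[[0,0,0],[-0.03,0.02,0.1],1.5],[[0,0,0],[-0.03,0.02,0.1],1.5],[[0,0,0],[-0.03,0.02,0.1],1.5]]' | grep -E 'ee_pos|contact'
python3 -m pendant '[[[0,0,0],[0,0,0.03],1.5],[[0,0,0],[0,0,0.06],1.5],[[0,0,0],[0,0,0.1],1.5],[[0,0,0],[0,0,0.1],1.5],[[0,0,0],[0,0,0.1],1.5]]' | grep -E 'ee_pos|contact'
python3 -m pendant '[[[0,0,0],[0,0,0.03],1.5],[[0,0,0],[0,0,0.06],1.5],[[0,0,0],[0,0,0.1],1.5],[[0,0,0],[0,0,0.1],1.5],[[0,0,0],[0,0,0.1],1.5]]' | grep -E 'ee_pos|contact'
```

```text
ee_pos: [0.5236, 0.1701, 0.0655]
contact_force: [-1.8, -0.3, -0.4]
ee_pos: [0.5236, 0.1701, 0.0647]
contact_force: [-1.1, -0.0, 1.2]
ee_pos: [0.5237, 0.1701, 0.0641]
contact_force: [-2.9, -1.2, 5.0]
```

Contact is at about TCP z 0.065 (foot some 17 mm down). Pressing on in smaller steps.

```bash

python3 -m pendant '[[[0,0,0],[-0.02,0.01,0.02],1.5],[[0,0,0],[-0.02,0.01,0.04],1.5],[[0,0,0],[-0.02,0.01,0.06],1.5],[[0,0,0],[-0.02,0.01,0.06],1.5],[[0,0,0],[-0.02,0.01,0.06],1.5]]' | grep -E 'ee_pos|contact'
python3 -m pendant '[[[0,0,0],[0,0,0.02],1.5],[[0,0,0],[0,0,0.04],1.5],[[0,0,0],[0,0,0.06],1.5],[[0,0,0],[0,0,0.06],1.5],[[0,0,0],[0,0,0.06],1.5]]' | grep -E 'ee_pos|contact'
```

```text
ee_pos: [0.5238, 0.1701, 0.0637]
contact_force: [-2.3, -0.1, 4.8]
ee_pos: [0.5238, 0.1701, 0.0634]
contact_force: [-3.7, -0.7, 8.4]
```

```bash

python3 -m pendant '[[[0,0,0],[-0.03,0,0.02],1.5],[[0,0,0],[-0.03,0,0.04],1.5],[[0,0,0],[-0.03,0,0.05],1.5],[[0,0,0],[-0.03,0,0.05],1.5],[[0,0,0],[-0.03,0,0.05],1.5]]' | grep -E 'ee_pos|contact|opening'
python3 -m pendant '[[[0,0,0],[0,0,0.02],1.5],[[0,0,0],[0,0,0.04],1.5],[[0,0,0],[0,0,0.05],1.5],[[0,0,0],[0,0,0.05],1.5],[[0,0,0],[0,0,0.05],1.5]]' | grep -E 'ee_pos|contact|opening'
```

```text
ee_pos: [0.5238, 0.1701, 0.0631]
contact_force: [-3.7, -0.4, 8.5]
opening: 0.0208
ee_pos: [0.5238, 0.1701, 0.0628]
contact_force: [-3.5, -1.8, 8.2]
opening: 0.0208
```

```bash

python3 -m pendant '[[[0,0,0],[0,0,0.02],1.5],[[0,0,0],[0,0,0.04],1.5],[[0,0,0],[0,0,0.06],1.5],[[0,0,0],[0,0,0.06],1.5],[[0,0,0],[0,0,0.06],1.5]]' | grep -E 'ee_pos|contact|tcp_rot'
python3 -m pendant '[[[0,0,0],[0,0,0.02],1.5],[[0,0,0],[0,0,0.04],1.5],[[0,0,0],[0,0,0.06],1.5],[[0,0,0],[0,0,0.06],1.5],[[0,0,0],[0,0,0.06],1.5]]' | grep -E 'ee_pos|contact|tcp_rot'
```

```text
ee_pos: [0.5238, 0.1701, 0.0623]
tcp_rot: [-3.141, -0.001, 0.261]
contact_force: [-3.4, -0.9, 10.0]
ee_pos: [0.5236, 0.1699, 0.0606]
tcp_rot: [3.141, -0.001, 0.261]
contact_force: [-0.8, -0.2, 4.1]
```

Past the peak: the force has dropped. One more small press, then look at the pin.

```bash

python3 -m pendant '[[[0,0,0],[0,0,0.02],1.5],[[0,0,0],[0,0,0.04],1.5],[[0,0,0],[0,0,0.04],1.5],[[0,0,0],[0,0,0.04],1.5],[[0,0,0],[0,0,0.04],1.5]]' | grep -E 'ee_pos|contact|tcp_rot'
python3 - <<'E'
from plant import bot
import cv2,numpy as np
d=bot.read_camera("scene");e=bot.read_camera("side")
cv2.imwrite("pics/p5.png",cv2.resize(np.hstack([d["img"][140:200,240:305],e["img"][130:190,285:350]]),None,fx=6,fy=6,interpolation=cv2.INTER_CUBIC)[:,:,::-1])
E
```

```text
ee_pos: [0.5236, 0.1699, 0.0605]
tcp_rot: [3.141, -0.001, 0.261]
contact_force: [-3.0, -0.6, 6.2]
```

View pics/p5.png

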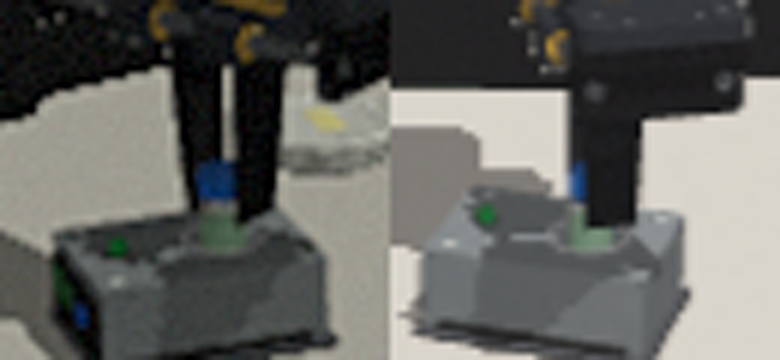

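The green pin now stands proud in both views (left at (118,247), right at (486,215)), and the vial is against the firm stop, so the seat has latched. Relieving the load, releasing and retreating straight up.

```bash

python3 -m pendant '[[[0,0,0],[0,0,-0.03],1.5],[[0,0,0],[0,0,-0.06],1.5],[[0,0,0],[0,0,-0.06],1.5],[[0,0,0],[0,0,-0.06],1.5],[[0,0,0],[0,0,-0.06],1.5]]' 10| grep -E 'ee_pos|contact|finger'
python3 -m pendant '[[[0,0,0],[0,0,0],2.2],[[0,0,0],[0,0,0],2.4],[[0,0,0],[0,0,0],2.8],[[0,0,0],[0,0,0],3.2],[[0,0,0],[0,0,0],3.4]]' | grep -E 'ee_pos|contact|opening'
python3 -m pendant '[[[0,0,0],[0,0,0],3.4],[[0,0,0],[0,0,0],3.4],[[0,0,0],[0,0,-0.5],3.4],[[0,0,0],[0,0,-1.5],3.4],[[0,0,0],[0,0,-2.5],3.4]]' | grep -E 'ee_pos|contact|opening'
python3 -m pendant '[[[0,0,0],[0,0,-2],3.4],[[0,0,0],[0,0,-4],3.4],[[0,0,0],[0,0,-6],3.4],[[0,0,0],[0,0,-8],3.4],[[0,0,0],[0,0,-10],3.4]]' | grep -E 'ee_pos|contact|time'
python3 -m pendant '[[[0,0,0],[-2,0,0],3.4],[[0,0,0],[-4,0,0],3.4],[[0,0,0],[-5,0,0],3.4],[[0,0,0],[-5,0,0],3.4],[[0,0,0],[-5,0,0],3.4]]' | grep -E 'ee_pos|contact|time'
python3 - <<'E'
from plant import bot
import cv2,numpy as np
d=bot.read_camera("scene");e=bot.read_camera("side");w=bot.read_camera("wrist")
f=lambda i,k:cv2.resize(i,k,interpolation=cv2.INTER_CUBIC)
cv2.imwrite("pics/p6.png",np.hstack([np.vstack([f(d["img"][130:290,230:400],(340,300)),f(e["img"][130:310,260:360],(340,300))]),f(w["img"][60:300,200:460],(440,600))])[:,:,::-1])
E
```

```text
ee_pos: [0.5232, 0.17, 0.0603]
contact_force: [0.2, 2.1, 3.0]
finger_force: 10.0
ee_pos: [0.5226, 0.1696, 0.0598]
contact_force: [0.3, 0.7, 0.1]
opening: 0.0326
ee_pos: [0.523, 0.1698, 0.0861]
contact_force: [1.2, 0.1, 0.9]
opening: 0.0339
time_s: 18.05
ee_pos: [0.5234, 0.1699, 0.188]
contact_force: [0.2, 0.2, -0.7]
time_s: 18.47
ee_pos: [0.475, 0.157, 0.1861]
contact_force: [0.3, -0.3, -0.8]
```

View pics/p6.png

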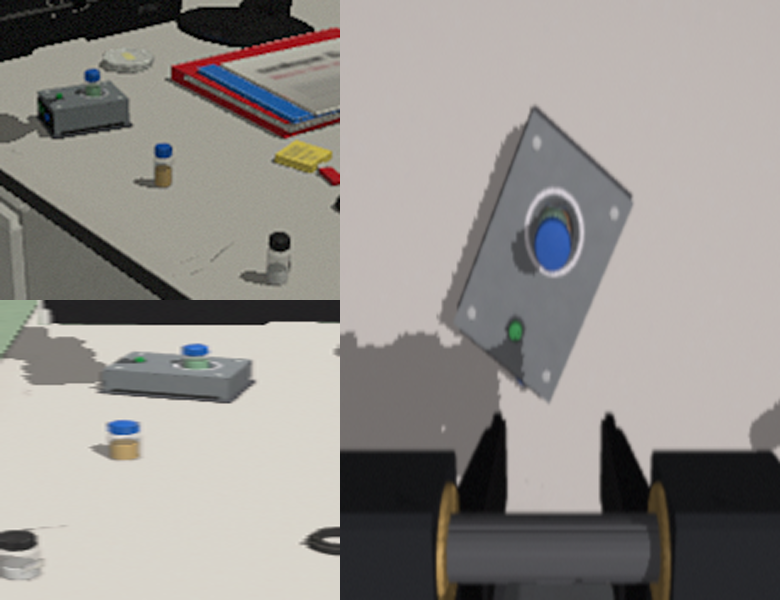

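The green vial stands in the well, and the pin stays up (wrist crop (515,330)) with nothing touching it. The amber and clear vials stand where they were. Handing in.

```bash
python3 -c "
from plant import bot;print(bot.close_job())"
```

```text
the job is handed in; nothing more can be done
None
```

The green vial is standing in the dock well with the seat latched: the green pin stayed up after release. The highest force I read while pressing was about 10 N, the other two vials were left untouched, and I handed the job in at about 18.6 s.

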